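# Stand the bench splash shield on its kickstand and hold it

## Task

Set up the tilting splash shield on the lab bench. While it still leans back, flip the kickstand on its side over centre and fully down; then raise the shield gently to upright until the kickstand's foot is pressed on the base plate, and finish still holding it there with the gripper, since it tips back if let go. Leave the bottle, jar and tube rack alone.

Things in the scene. Friction and masses are not known exactly. Their poses are not given: they have to be found in the camera images.
- base: Aluminium base plate of the splash shield, fixed to the bench, 250 (x) x 300 (y) x 8 mm. Origin on the bench under the shield's hinge; x points to the far side the shield leans to, y to its left, z up. The plate reaches 130 mm to -x and 120 mm to +x of the origin. Two short posts with rubber bumpers on the +x part carry the leaning shield.
- shield_hinge (a point): Middle of the shield's hinge axis, 20 mm above the bench, straight above the base's origin. The axis runs along the base's y. Site axes are those of the base.
- shield (a joint): Shield hinge, rad: 0 = leaning back 0.5 rad (to the base's +x) on its bumpers, at the start; 0.5 = upright; up to 0.8 if tipped on with no kickstand foot to stop it. Blue frame 220 wide (y), 14 thick, 185 mm high, amber window, tube caddy 130 mm wide on the far face whose weight (all 0.6 to 0.95 kg) tips it back at every angle up to just past upright. Hinge nearly free.
- shield_handle (a point): Centre of the shield's handle: a white round bar 14 mm thick and 116 mm long, along the base's y, 230 mm from the hinge axis along the shield, carried by two thin uprights 55 mm either side of its centre; 38 mm of free space under the bar down to the frame. Site z points up along the shield, away from the hinge; y along the bar.
- kickstand (a joint): Kickstand hinge, rad, relative to the shield: 0 = stowed, pointing up along the shield (start); swings to the base's -x (robot's side) and down to its stop, 2.5 = fully down, foot down and forward. A free, foot-heavy leg (0.16 kg): its over-centre point is where it stands vertical, 0.5 while the shield leans. Short of it the leg falls back to 0, past it it drops to 2.5. About 1 N at the tab.
- kickstand_hub (a point): Pivot of the kickstand on the outside of the shield's right (base -y) post: 110 mm up the shield from the hinge axis and 125 mm to -y of its middle. Axes of the shield.
- kickstand_tab (a point): Middle of the kickstand's yellow finger tab: a round peg 12 mm thick that sticks out 42 mm to the base's -y from the flat steel leg (12 x 6 mm), 100 mm from the hub along the leg; this point is 22 mm out from the leg. Free space all around it. Site z points along the leg from hub to foot.
- kickstand_foot (a point): Centre of the rubber foot ball (radius 10 mm), 140 mm from the hub. Kickstand down and shield upright, it rests on the base plate (top 8 mm above the bench) about 84 mm to -x of the hinge, 3 mm short of a steel toe stop (16 mm high) that keeps it from sliding forward, so the shield is stopped at or just past upright. The rubber gives a few mm. While the shield leans, the foot is clear.
- amber_bottle: Bystander: amber bottle, 64 mm across, 150 mm high, blue cap. Origin under its centre.
- clear_jar: Bystander: clear jar, 66 mm across, 100 mm high, blue cap. Origin under its centre.
- tube_rack: Bystander: blue tube block 70 x 110 x 30 mm with holes. Origin under its centre.

How it is judged:
By the outcome, as a careful person would: the job done as asked, in the order asked, and still so for the second after the job is handed in, while the arm keeps its last pose, push and grip.
It also fails if it takes over 48 s, if anything falls off the work surface, if the arm or the gripper's body presses on something with over 40 N, if the wrist force passes 120 N, or if a joint passes its speed limit or range.

## Robot

A 7-joint arm with a two-finger parallel gripper is mounted at the origin on the work surface. World frame = base frame: x ahead of the robot, y to its left, z up, the work surface at z = 0. Lengths are in mm, angles in rad, forces in N, time in s.
With the tool pointing down it reaches from about 425 to 875 mm from the base axis. Payload 8.4 kg.
Tool frame: the origin (TCP) lies between the finger pads; the fingertips stand 17 mm ahead of it and the grasp point (between the pads) lies 2 mm behind it (manip.finger_overhang is the distance from the TCP to the fingertips, in mm); z points along the fingers, y is the line along which they close (so a half turn about z gives the same grasp; the last joint's range is limited). The gripper opens to 87 mm and grips with 3 to 60 N. Pads are 19 mm wide; open, the fingers measure 117 mm over their backs; the gripper's body (75 mm by 190 mm) begins 51 mm behind the grasp point.
Start: joints at [-1.34, 0.333, 0.04, 1.465, -0.013, 1.343, -0.059], TCP at [210.506, 614.94, 239.546] pointing down, gripper open.
Joint ranges: [-2.58, 2.58], [-0.38, 2.09], [-1.3, 1.39], [0.25, 2.4], [-1.5, 4.64], [0.08, 2.09], [-2.65, 2.65]. Speed limits (rad/s): [2.22, 2.22, 2.79, 2.79, 3.14, 3.14, 3.14].

## Interface

Orientations are given as a unit quaternion [w, x, y, z].
In Python, from rig import manip gives the robot as it stands.
- The arm moves only by the shell command python3 -m inch 'ROWS'. ROWS is JSON, a list of rows, each a list of 3 entries, a list of its own where there are three numbers: the turn, a rotation vector about the tool's x, y, z in rad, then the shift along the tool's x, y, z in mm, then the opening in per cent of the stroke, from 0 (shut) to 100 (fully open). In form: [[[wx, wy, wz], [tx, ty, tz], grip], ...]. A call has 1 to 8 rows; each row is the pose to reach, as a shift and turn from the pose commanded when the call began, along the tool's axes at that moment; what a row does not reach only later rows make up. A row lasts 1/8 s, in which the tool goes at most 62.5 mm and 10.7 degrees, less where a joint would pass 70% of its speed; a pose out of reach is approached as far as the arm can. A call with a gripper value outside its range is refused whole. The fingers move at their own pace and stop on an object; the grip force is fixed at half the most. Time passes only in rows, so rows that repeat a pose let the fingers close. It gives the time, the measured TCP pose, the force, the opening and the grip force at its end, in the units of the state.
- manip.observe(): the state, without advancing time (a new reading comes with each control period).
- manip.camera(name): name is "scene" or "top" or "wrist"; returns (picture, depth): 480x640x3 uint8, red, green, blue; 480x640 float32, mm along the optical axis (not along the pixel's ray), 0 where there is no reading.
- manip.get_calibration(name): a dict with "K" (3x3 intrinsics, pixels), "R" (3x3) and "t" (3): a world point X has camera coordinates R X + t. Camera axes: x right, y down, z forward; pixel columns grow to the right and rows downward; lengths in mm; the calibration is good to about 2 mm. A picture is of the moment at which its call begins: read the wrist's pose just before it. get_calibration takes no time and is no camera call; for the wrist camera it gives the pose at the moment of the call.
- manip.sign_off(): hands the job in; it is judged then, once.
The state is a dict: "t": time; "qpos": joint angles; "joint_velocities": joint speeds; "tau": joint torques, N m; "tcp_pos": TCP position; "eef_rot": TCP orientation; "contact_force": force on the tool from outside, world axes, zero at the start; "moment": the same for the moment, N m; "grip_width": finger opening in mm; "grasp_force": force on a finger pad.
Only numpy, scipy, OpenCV 4.12 (cv2) and the standard library are available. Lean on these libraries where they do the work, as an engineer would, in place of code of your own. Each camera call takes 0.05 s, during which the arm holds its last target. There are 200 camera calls.

## Working session

There is one attempt and no reset: what is moved stays moved. The work goes in short steps, Python scripts to look and compute and a shell command to move; the robot and the scene stay as the last step left them, time stands still between calls to the robot, and variables do not carry over. Pictures are saved under pics/ and viewed, at most 10 in all, crops included, and the job is handed in when it is done.

```bash
mkdir -p pics; ls; python3 - <<'E'
from rig import manip
import cv2,numpy as np
s=manip.observe();print(s)
for n in("scene","top"):
    p,d=manip.camera(n);c=manip.get_calibration(n);np.savez(f"{n}0.npz",p=p,d=d,**c)
    cv2.imwrite(f"pics/{n}0.png",p[:,:,::-1]);print(n,c)
E
```

```text
pics
{'t': 0.0, 'qpos': array([-1.34020837,  0.33389424,  0.03986206,  1.46628733, -0.01339797,
        1.34326783, -0.05847971]), 'joint_velocities': array([ 0.0003791 ,  0.00189369,  0.00037679, -0.0001456 , -0.00109535,
       -0.00107528, -0.00059865]), 'tau': array([-5.57239346e-04, -6.56354856e+01,  1.33465983e+00, -4.03811610e+01,
       -5.98337268e-02,  4.43681795e-02,  1.27172584e-04]), 'tcp_pos': array([210.3753801 , 614.5497374 , 238.66199028]), 'eef_rot': array([-7.80810933e-05,  1.64140590e-01,  9.86436635e-01, -7.91615525e-04]), 'contact_force': array([-0.41378547, -0.02310686,  0.34012602]), 'moment': array([-0.03322912, -0.00225212,  0.03309968]), 'grasp_force': 0.0, 'grip_width': 86.90636034082777}
scene {'K': array([[453.42598513,   0.        , 308.21334303],
       [  0.        , 453.42598513, 242.67829343],
       [  0.        ,   0.        ,   1.        ]]), 'R': array([[-0.14173194,  0.98975553, -0.01720619],
       [ 0.66620593,  0.08251494, -0.74118887],
       [-0.73217601, -0.116513  , -0.67107601]]), 't': array([  35.65568175, -280.14577163, 1470.69506809])}
top {'K': array([[470.06836741,   0.        , 318.81814481],
       [  0.        , 470.06836741, 237.80912034],
       [  0.        ,   0.        ,   1.        ]]), 'R': array([[-0.0154611 , -0.99971202,  0.01835271],
       [-0.98981031,  0.01270435, -0.14182438],
       [ 0.14155038, -0.02035846, -0.98972169]]), 't': array([ 30.26630899, 590.450046  , 950.22711677])}
```

View pics/scene0.png

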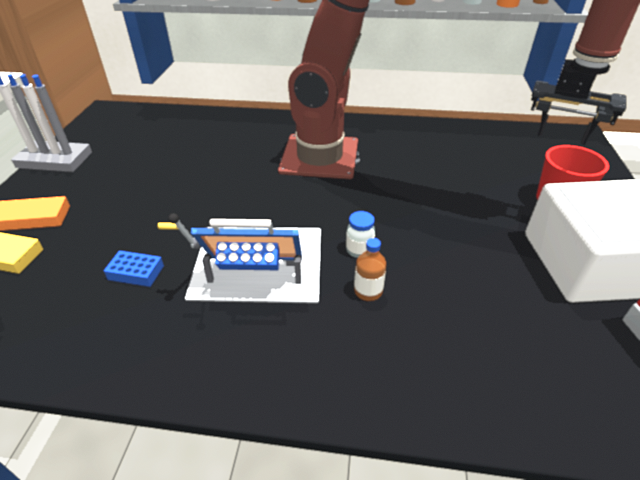

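View pics/top0.png

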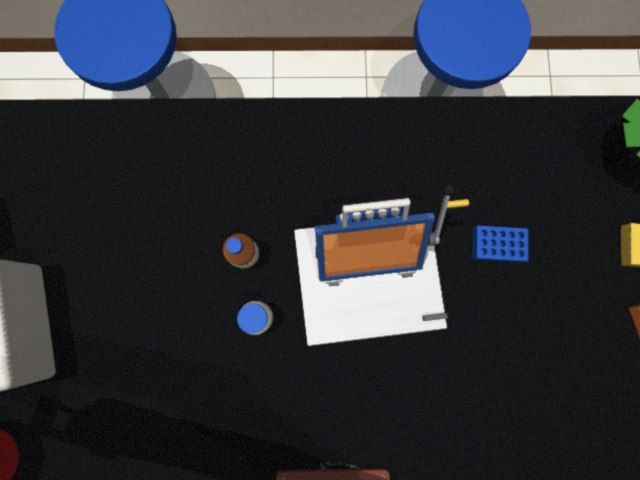

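The scene view shows the plate around (255,262), with the handle bar at (240,223) and the yellow tab at (168,226). In the top view the plate corners are at (295,228), (307,345) and (446,327), the handle is at (376,205) and the tab at (458,203).

```bash
cat > h.py <<'E'
import numpy as np,cv2
from scipy.spatial.transform import Rotation as Ro
def ray(c,u,v):
    R,t,K=c['R'],c['t'],c['K']; o=-R.T@t; d=R.T@np.linalg.inv(K)@[u,v,1]; return o,d/np.linalg.norm(d)
def onz(c,u,v,z):
    o,d=ray(c,u,v); return o+d*(z-o[2])/d[2]
def tri(c1,p1,c2,p2):
    o1,d1=ray(c1,*p1);o2,d2=ray(c2,*p2)
    s=np.linalg.lstsq(np.c_[d1,-d2],o2-o1,rcond=None)[0]; a=o1+s[0]*d1;b=o2+s[1]*d2
    return (a+b)/2,np.linalg.norm(a-b)
def proj(c,X):
    x=c['R']@X+c['t']; return (c['K']@x/x[2])[:2]
def shieldpts(B,yaw,th,ks=0):  # th= lean angle back
    Rb=Ro.from_euler('z',yaw).as_matrix(); hin=np.r_[B,20.]
    f=lambda x,y,z:hin+Rb@[x,y,z]
    up=lambda a:np.array([np.sin(a),np.cos(a)])
    u=up(th); k=up(th-ks)
    hub=np.array([110*u[0],-125,110*u[1]])
    L=lambda r,dy:f(hub[0]+r*k[0],hub[1]+dy,hub[2]+r*k[1])
    return dict(handle=f(230*u[0],0,230*u[1]),hub=f(*hub),tab=L(100,-22-3),foot=L(140,0))
E
python3 - <<'E'
from h import *
S=dict(np.load('scene0.npz'));T=dict(np.load('top0.npz'))
c=[onz(T,*p,8) for p in((295,228),(307,345),(446,327))]
for x in c:print(x.round(1))
print('edges',np.linalg.norm(c[0]-c[1]),np.linalg.norm(c[2]-c[1]))
e=c[0]-c[1];f=c[1]-c[2];print(np.arctan2(e[1],e[0]),np.arctan2(-f[0],f[1]))
for n,I in(('s',S),('t',T)):
    h=cv2.cvtColor(I['p'],cv2.COLOR_RGB2HSV);m=cv2.inRange(h,(20,120,120),(35,255,255))
    k,l,st,ce=cv2.connectedComponentsWithStats(m)
    for i in range(1,k):
        if 15<st[i,4]<500:print(n,st[i],ce[i])
yaw=(np.arctan2(e[1],e[0])+np.arctan2(-f[0],f[1]))/2
ey=np.array([-np.sin(yaw),np.cos(yaw)]);ex=np.array([np.cos(yaw),np.sin(yaw)])
B=((c[1][:2]+c[2][:2])/2+130*ex);print('yaw',yaw,'B',B)
P=shieldpts(B,yaw,.5)
for k,v in P.items():print(k,v.round(1),proj(S,v).round(1),proj(T,v).round(1))
print('scene corners',[proj(S,np.r_[B+a*ex+b*ey,8]).round(0) for a,b in((120,150),(120,-150),(-130,150),(-130,-150))])
E
```

```text
[618.  73.   8.]
[367.2  49.7   8. ]
[ 399.8 -247.5    8. ]
edges 251.88400849562203 298.9650959297399
0.09247695433560714 0.10915350883940612
s [542  97  11   4  29] [547.4137931   98.62068966]
s [554  99  24   5  32] [565.6875  100.90625]
s [157 222  21   7  82] [166.26829268 225.69512195]
t [447 199  22   9 140] [457.76428571 203.01428571]
t [630 223  10  43 412] [634.55097087 243.66262136]
yaw 0.10081523158750663 B [512.81422875 -85.78664652]
handle [622.5 -74.7 221.8] [240.7 224. ] [375.8 204.5]
hub [ 577.9 -204.8  116.5] [193.6 243.4] [435.3 237.5]
tab [ 628.1 -224.9  204.3] [167.4 226.7] [458.  202.6]
foot [ 644.6 -198.1  239.4] [173.5 219.3] [448.3 188.9]
scene corners [array([319., 302.]), array([185., 299.]), array([321., 229.]), array([208., 227.])]
```

```bash
cat >> h.py <<'E'
B=np.array([513.,-86.]);yaw=.1
Rb=Ro.from_euler('z',yaw).as_matrix();ex,ey,ez=Rb.T
def toolR(tx=0,ty=0): # y=ex,x=ey,z down, then tilts about tool x, y
    return np.c_[ey,ex,-ez]@Ro.from_euler('x',tx).as_matrix()@Ro.from_euler('y',ty).as_matrix()
def rel(R,p):
    from rig import manip
    s=manip.observe();R0=Ro.from_quat(np.r_[s['eef_rot'][1:],s['eef_rot'][0]]).as_matrix()
    return Ro.from_matrix(R0.T@R).as_rotvec().round(3),(R0.T@(p-s['tcp_pos'])).round(1)
E
python3 - <<'E'
from h import *
R=toolR(0,.3);print(R[:,2]@ey)
P=shieldpts(B,yaw,.5)
tip=P['tab']+36*ex-15*ey-12*ez
p=tip-17*R[:,2]
print(p,'above',rel(R,p+120*ez),'at',rel(R,p))
E
```

```text
0.2955202066613396
[ 665.97059681 -241.52926469  208.53305831] above (array([-0.172,  0.268,  1.132]), array([-708.3, -662.6,  -88.7])) at (array([-0.172,  0.268,  1.132]), array([-708.3, -662.4,   31.3]))
```

```bash
python3 -m inch '[[[0,0,0],[0,0,-60],0],[[0,0,0.15],[-40,-40,-89],0],[[-0.172,0.268,1.132],[-708,-662,-89],0],[[-0.172,0.268,1.132],[-708,-662,-89],0],[[-0.172,0.268,1.132],[-708,-662,-89],0],[[-0.172,0.268,1.132],[-708,-662,-89],0],[[-0.172,0.268,1.132],[-708,-662,-89],0],[[-0.172,0.268,1.132],[-708,-662,-89],0]]'
python3 - <<'E'
from h import *
R=toolR(0,.3);p=np.array([666,-241.5,208.5])
print('above',rel(R,p+120*ez))
E
```

```text
t: 1.1
tcp_pos: [412.4, 231.8, 328.3]
eef_rot: [-0.112, 0.665, 0.731, 0.102]
contact_force: [1.9, 0.2, 0.3]
grip_width: 14.9
grasp_force: 0.0
above (array([ 0.001, -0.004, -0.005]), array([-472.4,  207.7, -148.3]))
```

```bash
python3 -m inch '[[[0,0,0],[-472,208,-148],0],[[0,0,0],[-472,208,-148],0],[[0,0,0],[-472,208,-148],0],[[0,0,0],[-472,208,-148],0],[[0,0,0],[-472,208,-148],0],[[0,0,0],[-472,208,-148],0],[[0,0,0],[-472,208,-148],0],[[0,0,0],[-472,208,-148],0]]'
python3 - <<'E'
from h import *
R=toolR(0,.3);p=np.array([666,-241.5,208.5])
print('above',rel(R,p+120*ez),'at',rel(R,p))
E
```

```text
t: 2.1
tcp_pos: [651.7, -206.1, 328.5]
eef_rot: [-0.112, 0.663, 0.734, 0.101]
contact_force: [1.2, 0.3, 0.9]
grip_width: 0.3
grasp_force: 0.0
above (array([-0.001, -0.002,  0.001]), array([-35. ,  10.6, -11. ])) at (array([-0.001, -0.002,  0.001]), array([-70.7,  10.7, 103.6]))
```

```bash
python3 -m inch '[[[0,0,0],[-35,10.6,-11],0],[[0,0,0],[-35,10.6,-11],0],[[0,0,0],[-35,10.6,-11],0]]'
python3 - <<'E'
from h import *
from rig import manip
R=toolR(0,.3);p=np.array([666,-241.5,208.5])
print('above',rel(R,p+120*ez),'at',rel(R,p))
c=manip.get_calibration('wrist');q,d=manip.camera('wrist');cv2.imwrite('pics/w1.png',q[:,:,::-1])
for k,v in shieldpts(B,yaw,.5).items():print(k,v.round(0),proj(c,v).round(0))
h=cv2.cvtColor(q,cv2.COLOR_RGB2HSV);m=cv2.inRange(h,(20,120,120),(35,255,255))
k,l,st,ce=cv2.connectedComponentsWithStats(m)
print(st[1:][st[1:,4]>60])
E
```

```text
t: 2.48
tcp_pos: [664.9, -240.0, 329.1]
eef_rot: [-0.112, 0.663, 0.733, 0.101]
contact_force: [-0.5, 0.3, 0.1]
grip_width: 0.8
grasp_force: 0.0
above (array([-0.   , -0.002, -0.   ]), array([-1.7,  1. ,  0.1])) at (array([-0.   , -0.002, -0.   ]), array([-37.4,   1. , 114.6]))
handle [623. -75. 222.] [282.  67.]
hub [ 578. -205.  117.] [238. 234.]
tab [ 628. -225.  204.] [272. 262.]
foot [ 645. -198.  239.] [293. 229.]
[[ 265  236   15   50  671]
 [ 335  317    5   53  128]
 [ 297  350    4   24   65]
 [  95  389  371   21 4378]]
```

View pics/w1.png

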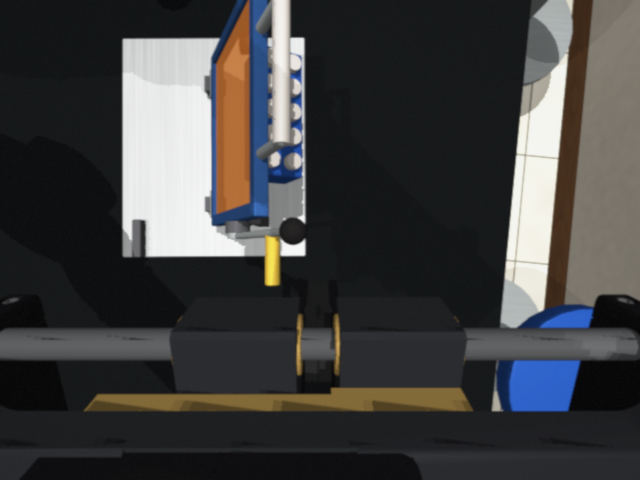

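The wrist view shows the yellow tab at (272,261), within a pixel of the prediction, and the shut fingers clear to its far side at about x=320. I'll descend next, then push towards -x.

```bash
python3 -m inch '[[[0,0,0],[-18,1,57],0],[[0,0,0],[-37,1,114],0],[[0,0,0],[-37,1,114],0],[[0,0,0],[-37,1,114],0]]'
python3 - <<'E'
from h import *
R=toolR(0,.3);P=shieldpts(B,yaw,.5)
for a in (0.5,.3,.1,-.1,-.25):
    t=shieldpts(B,yaw,.5,.5-a)['tab']
    print(a,rel(R,t+21*ex-15*ey-12*ez-17*R[:,2]))
E
```

```text
t: 3.02
tcp_pos: [666.8, -241.0, 212.7]
eef_rot: [-0.11, 0.663, 0.734, 0.101]
contact_force: [0.4, 0.5, 0.8]
grip_width: 0.4
grasp_force: 0.0
0.5 (array([ 0.002, -0.001,  0.002]), array([ -1.6, -15.9,   3.8]))
0.3 (array([ 0.002, -0.001,  0.002]), array([  0.8, -34.3,  -3.7]))
0.1 (array([ 0.002, -0.001,  0.002]), array([  2. , -53.8,  -7.5]))
-0.1 (array([ 0.002, -0.001,  0.002]), array([  2. , -73.8,  -7.5]))
-0.25 (array([ 0.002, -0.001,  0.002]), array([  1.3, -88.6,  -5.1]))
```

```bash
python3 -m inch '[[[0,0,0],[-1,-12,2],0],[[0,0,0],[0,-22,0],0],[[0,0,0],[1,-32,-3],0],[[0,0,0],[2,-42,-5],0],[[0,0,0],[2,-52,-7],0],[[0,0,0],[2,-62,-8],0],[[0,0,0],[2,-72,-8],0],[[0,0,0],[2,-80,-8],0]]'
```

```text
t: 4.03
tcp_pos: [585.6, -250.3, 217.7]
eef_rot: [-0.112, 0.663, 0.733, 0.101]
contact_force: [0.1, 0.0, 0.2]
grip_width: 0.4
grasp_force: 0.0
```

```bash
python3 -m inch '[[[0,0,0],[0,-8,0],0],[[0,0,0],[0,-16,2],0],[[0,0,0],[0,-20,2],0],[[0,0,0],[0,-20,2],0],[[0,0,0],[0,-20,2],0]]'
python3 - <<'E'
from h import *
from rig import manip
q,d=manip.camera('top');cv2.imwrite('pics/t2.png',cv2.resize(q[150:370,270:500,::-1],None,fx=2.5,fy=2.5))
q,d=manip.camera('scene');cv2.imwrite('pics/s2.png',cv2.resize(q[150:330,110:350,::-1],None,fx=3,fy=3))
E
```

```text
t: 4.65
tcp_pos: [566.8, -251.4, 215.9]
eef_rot: [-0.111, 0.663, 0.733, 0.101]
contact_force: [0.6, -0.0, -0.6]
grip_width: 0.2
grasp_force: 0.0
```

View pics/s2.png

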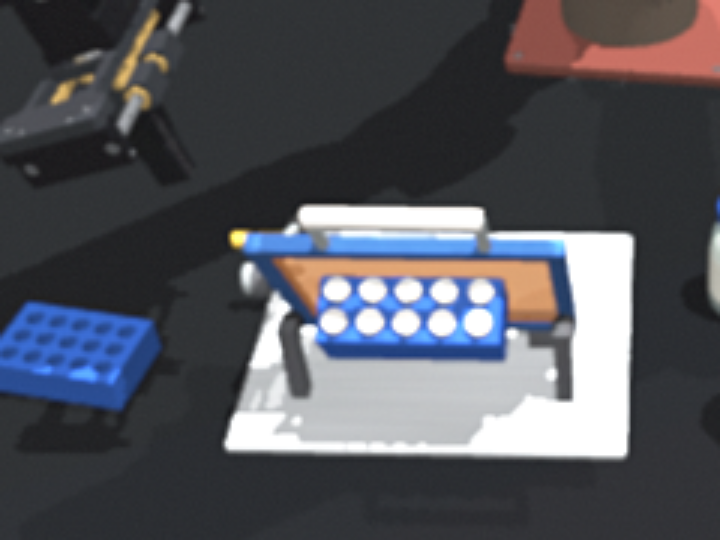

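The leg has flipped over, and the tab is now just left of the frame at about (189,229) in the full image. I'll check that against the predicted fully-down pose and plan the handle approach.

```bash
python3 - <<'E'
from h import *
from rig import manip
T=manip.get_calibration('top');S=manip.get_calibration('scene')
for k in (1.2,1.8,2.2,2.5):
    P=shieldpts(B,yaw,.5,k);print(k,proj(S,P['tab']-0*ey).round(0),proj(T,P['tab']).round(0),P['tab'].round(0))
q,d=manip.camera('top')
h=cv2.cvtColor(q,cv2.COLOR_RGB2HSV);m=cv2.inRange(h,(20,120,120),(35,255,255))
k,l,st,ce=cv2.connectedComponentsWithStats(m)
print([(s,c) for s,c in zip(st[1:],ce[1:]) if s[4]>10])
R=toolR(0,0)
for th in (.5,.4):
  H=shieldpts(B,yaw,.5)['handle']
  for n in(.5,.3,0):
    for sg in (1,):
      R=toolR(n*sg,0);print(n,'tool z·ex',R[:,2]@ex, 'pre',rel(R,H-90*R[:,2]),(H-90*R[:,2]).round(0))
print('up',rel(toolR(0,.3),manip.observe()['tcp_pos']+120*ez))
E
```

```text
1.2 [182. 197.] [466. 265.] [ 516. -236.  193.]
1.8 [190. 207.] [460. 284.] [ 485. -240.  143.]
2.2 [194. 219.] [454. 287.] [ 482. -240.  104.]
2.5 [195. 231.] [449. 283.] [ 490. -239.   75.]
[(array([439, 280,  20,   8, 116], dtype=int32), array([448.72413793, 283.67241379]))]
0.5 tool z·ex -0.47942553860420306 pre (array([ 0.496, -0.295,  0.076]), array([187.6, 116.5, -30.7])) [666. -71. 301.]
0.3 tool z·ex -0.2955202066613396 pre (array([ 0.298, -0.299,  0.045]), array([189.7, 100. , -37.3])) [649. -72. 308.]
0 tool z·ex 0.0 pre (array([-0.   , -0.301,  0.   ]), array([190.9,  73.4, -41.2])) [623. -75. 312.]
0.5 tool z·ex -0.47942553860420306 pre (array([ 0.496, -0.295,  0.076]), array([187.6, 116.5, -30.7])) [666. -71. 301.]
0.3 tool z·ex -0.2955202066613396 pre (array([ 0.298, -0.299,  0.045]), array([189.7, 100. , -37.3])) [649. -72. 308.]
0 tool z·ex 0.0 pre (array([-0.   , -0.301,  0.   ]), array([190.9,  73.4, -41.2])) [623. -75. 312.]
up (array([-0.   , -0.001,  0.   ]), array([  35.6,   -0. , -114.6]))
```

View pics/t2.png

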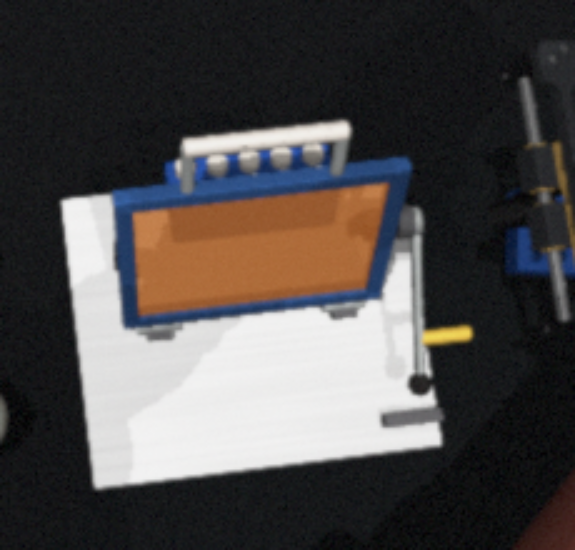

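Top view: the tab is at (449,284), exactly the predicted fully-down position (2.5), with the foot near the toe stop. Next is the handle.

```bash
python3 -m inch '[[[0,0,0],[18,0,-57],0],[[0,0,0],[35,0,-115],60],[[0.2,-0.1,0.03],[90,40,-115],60],[[0.496,-0.295,0.076],[188,116,-60],60],[[0.496,-0.295,0.076],[188,116,-60],60],[[0.496,-0.295,0.076],[188,116,-31],60],[[0.496,-0.295,0.076],[188,116,-31],60],[[0.496,-0.295,0.076],[188,116,-31],60]]'
python3 - <<'E'
from h import *
from rig import manip
R=toolR(.5);H=shieldpts(B,yaw,.5)['handle']
print('pre',rel(R,H-90*R[:,2]),'at',rel(R,H+2*R[:,2]))
c=manip.get_calibration('wrist');q,d=manip.camera('wrist');cv2.imwrite('pics/w3.png',q[:,:,::-1])
print(proj(c,H),[proj(c,H+s*55*ey).round(0) for s in(-1,1)],manip.observe()['qpos'].round(2))
E
```

```text
t: 5.8
tcp_pos: [665.0, -70.5, 300.6]
eef_rot: [-0.166, 0.65, 0.718, -0.184]
contact_force: [0.6, 0.1, 0.1]
grip_width: 51.3
grasp_force: 0.0
pre (array([-0.001,  0.   , -0.   ]), array([-0.3,  0.4, -0.5])) at (array([-0.001,  0.   , -0.   ]), array([-0.3,  0.5, 91.5]))
[316.8184287  252.06788545] [array([317., 322.]), array([317., 173.])] [-0.25  0.81  0.63  0.82 -0.28  2.09  0.34]
```

View pics/w3.png

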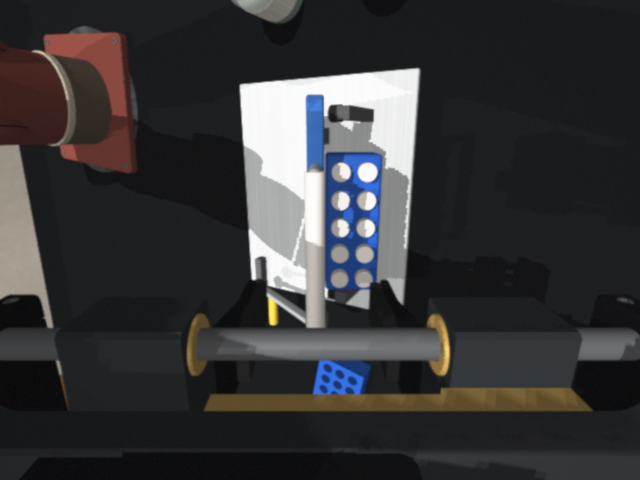

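The bar runs along column 316, centred between the fingers at about 320. Joint 6 is at its limit here, so I'll reduce the tilt to 0.3 rad before going down.

```bash
python3 - <<'E'
from h import *
R=toolR(.3);H=shieldpts(B,yaw,.5)['handle']
for d in(90,60,30,-2): print(d,rel(R,H-d*R[:,2]))
E
```

```text
90 (array([-0.2  ,  0.   , -0.002]), array([  0.9, -16.5,   2.2]))
60 (array([-0.2  ,  0.   , -0.002]), array([  0.9, -10.5,  31.6]))
30 (array([-0.2  ,  0.   , -0.002]), array([ 0.9, -4.6, 61. ]))
-2 (array([-0.2  ,  0.   , -0.002]), array([ 0.9,  1.8, 92.3]))
```

```bash
python3 -m inch '[[[-0.1,0,0],[0,-8,0],70],[[-0.2,0,0],[0,-16.5,2],70],[[-0.2,0,0],[0.5,-10.5,31],70],[[-0.2,0,0],[0.5,-4.5,61],70],[[-0.2,0,0],[0.5,2,92],70],[[-0.2,0,0],[0.5,2,92],70],[[-0.2,0,0],[0.5,2,92],70]]'
python3 - <<'E'
from h import *
from rig import manip
R=toolR(.3);H=shieldpts(B,yaw,.5)['handle']
print(rel(R,H+2*R[:,2]),manip.observe()['qpos'].round(2))
E
```

```text
t: 6.72
tcp_pos: [623.2, -75.4, 221.8]
eef_rot: [-0.099, 0.664, 0.733, -0.11]
contact_force: [0.9, -0.5, 0.0]
grip_width: 60.9
grasp_force: 0.0
(array([ 0.003, -0.   , -0.002]), array([ 0.4, -0.4,  2.1])) [-0.38  0.58  0.64  1.31 -0.24  1.65  0.34]
```

```bash
python3 -m inch '[[[0,0,0],[0,0,0],0],[[0,0,0],[0,0,0],0],[[0,0,0],[0,0,0],0],[[0,0,0],[0,0,0],0],[[0,0,0],[0,0,0],0]]'
python3 - <<'E'
from h import *
from rig import manip
R=toolR(.3);H=shieldpts(B,yaw,.5)['handle']
print(rel(R,H+2*R[:,2]))
for a in(.42,.34,.25,.17,.08,0,-.02):
    R=toolR(a-.2);h=shieldpts(B,yaw,a)['handle'];print(a,rel(R,h+2*R[:,2]))
E
```

```text
t: 7.35
tcp_pos: [622.2, -74.3, 219.7]
eef_rot: [-0.101, 0.664, 0.733, -0.111]
contact_force: [-19.1, -0.7, 10.1]
grip_width: 18.7
grasp_force: 10.6
(array([-0.001, -0.   , -0.001]), array([-0.8, -0.3, -0.2]))
0.42 (array([-0.081, -0.   , -0.001]), array([ -0.8, -18.3,  -3.1]))
0.34 (array([-0.161, -0.   , -0.001]), array([ -0.8, -36.4,  -4.5]))
0.25 (array([-0.251, -0.   , -0.001]), array([ -0.8, -57. ,  -4.4]))
0.17 (array([-0.331, -0.   , -0.001]), array([ -0.8, -75.1,  -2.8]))
0.08 (array([-0.421, -0.   , -0.001]), array([ -0.8, -95.3,   0.8]))
0 (array([-0.501, -0.   , -0.001]), array([  -0.9, -113. ,    5.4]))
-0.02 (array([-0.521, -0.   , -0.001]), array([  -0.9, -117.3,    6.8]))
```

```bash
python3 -m inch '[[[0,0,0],[0,0,0],0],[[0,0,0],[0,0,0],0],[[0,0,0],[0,0,0],0],[[0,0,0],[0,0,0],0]]'
```

```text
t: 7.85
tcp_pos: [619.6, -74.6, 220.4]
eef_rot: [-0.103, 0.664, 0.732, -0.113]
contact_force: [-16.1, 1.2, 9.3]
grip_width: 13.2
grasp_force: 30.0
```

```bash
python3 -m inch '[[[-0.01,0,0],[0,-5,-0.5],0],[[-0.03,0,0],[0,-10,-1.5],0],[[-0.05,0,0],[0,-15,-2],0],[[-0.07,0,0],[0,-20,-3],0],[[-0.095,0,0],[0,-25,-3.5],0],[[-0.12,0,0],[0,-30,-4],0],[[-0.14,0,0],[0,-35,-4.5],0],[[-0.161,0,0],[0,-40,-4.5],0]]'
python3 - <<'E'
from h import *
from rig import manip
s=manip.observe();v=Rb.T@(s['tcp_pos']-np.r_[B,20]);print(v,np.hypot(v[0],v[2]),np.arctan2(v[0],v[2]),s['qpos'].round(2),Rb.T@s['contact_force'],s['moment'])
E
```

```text
t: 8.85
tcp_pos: [585.5, -78.2, 235.8]
eef_rot: [-0.046, 0.67, 0.739, -0.051]
contact_force: [-0.5, -3.2, -4.0]
grip_width: 13.0
grasp_force: 30.0
[ 72.9654128    0.56238926 215.82602898] 227.8263072009484 0.3260120833587197 [-0.47  0.36  0.67  1.53 -0.18  1.46  0.32] [-0.82146665 -3.16794928 -3.96309406] [-0.52711336 -0.08602478  0.03812348]
```

```bash
python3 - <<'E'
from h import *
for a in(.25,.17,.1,.05,0,-.02,-.04):
    R=toolR(a-.2);h=shieldpts(B,yaw,a)['handle'];print(a,rel(R,h+0*R[:,2]))
E
```

```text
0.25 (array([-0.088,  0.   , -0.001]), array([ -0.6, -16.9,  -4.7]))
0.17 (array([-0.168,  0.   , -0.001]), array([ -0.6, -35.2,  -6.1]))
0.1 (array([-0.238,  0.   , -0.001]), array([ -0.6, -51.3,  -6. ]))
0.05 (array([-0.288,  0.   , -0.001]), array([ -0.6, -62.8,  -5.3]))
0 (array([-0.338,  0.   , -0.001]), array([ -0.6, -74.2,  -4. ]))
-0.02 (array([-0.358,  0.   , -0.001]), array([ -0.6, -78.8,  -3.3]))
-0.04 (array([-0.378,  0.   , -0.001]), array([ -0.6, -83.3,  -2.6]))
```

```bash
python3 -m inch '[[[-0.03,0,0],[0,-6,-1.2],0],[[-0.06,0,0],[0,-12,-2],0],[[-0.09,0,0],[0,-18,-3],0],[[-0.12,0,0],[0,-24,-3.5],0],[[-0.145,0,0],[0,-30,-4],0],[[-0.17,0,0],[0,-36,-4.2],0],[[-0.2,0,0],[0,-42,-4.2],0],[[-0.225,0,0],[0,-48,-4.2],0]]'
python3 - <<'E'
from h import *
from rig import manip
s=manip.observe();v=Rb.T@(s['tcp_pos']-np.r_[B,20]);print(v,np.hypot(v[0],v[2]),np.arctan2(v[0],v[2]),s['qpos'].round(2),Rb.T@s['contact_force'],s['moment'])
for a in(.05,0,-.02,-.04):
    R=toolR(a-.2);h=shieldpts(B,yaw,a)['handle'];print(a,rel(R,h+0*R[:,2]))
E
```

```text
t: 9.85
tcp_pos: [538.9, -83.1, 246.9]
eef_rot: [0.029, 0.671, 0.74, 0.033]
contact_force: [0.1, -2.5, -4.6]
grip_width: 13.4
grasp_force: 30.0
[ 26.03572639   0.34873266 226.85295665] 228.34211830371427 0.11426920733660031 [-0.56  0.04  0.67  1.81 -0.05  1.22  0.22] [-0.11925043 -2.46454139 -4.61233882] [-0.76942282  0.39216392 -0.03987107]
0.05 (array([-0.062,  0.   , -0.001]), array([ -0.4, -14.2,  -4.1]))
0 (array([-0.112,  0.   , -0.001]), array([ -0.4, -25.7,  -5.4]))
-0.02 (array([-0.132,  0.   , -0.001]), array([ -0.4, -30.2,  -5.8]))
-0.04 (array([-0.152,  0.   , -0.001]), array([ -0.4, -34.8,  -6. ]))
```

```bash
python3 -m inch '[[[-0.015,0,0],[0,-4,-1],0],[[-0.03,0,0],[0,-8,-1.8],0],[[-0.05,0,0],[0,-12,-2.4],0],[[-0.07,0,0],[0,-16,-3],0],[[-0.08,0,0],[0,-19,-3.3],0],[[-0.095,0,0],[0,-22,-3.6],0],[[-0.095,0,0],[0,-22,-3.6],0],[[-0.095,0,0],[0,-22,-3.6],0]]'
python3 - <<'E'
from h import *
from rig import manip
s=manip.observe();v=Rb.T@(s['tcp_pos']-np.r_[B,20]);print(v,np.hypot(v[0],v[2]),np.arctan2(v[0],v[2]),Rb.T@s['contact_force'],s['moment'])
for a in(0,-.02,-.04):
    R=toolR(a-.2);h=shieldpts(B,yaw,a)['handle'];print(a,rel(R,h+0*R[:,2]))
c=manip.get_calibration('scene');q,d=manip.camera('scene');cv2.imwrite('pics/s4.png',cv2.resize(q[150:330,110:350,::-1],None,fx=3,fy=3))
E
```

```text
t: 10.85
tcp_pos: [517.2, -85.3, 248.5]
eef_rot: [0.061, 0.669, 0.738, 0.067]
contact_force: [0.4, -6.2, -3.5]
grip_width: 12.8
grasp_force: 30.0
[  4.23626108   0.27823835 228.53192923] 228.57118931864423 0.018534722852299686 [-0.17815324 -6.20431996 -3.51368448] [-1.3082967   0.56547739 -0.25290046]
0 (array([-0.018,  0.001, -0.001]), array([-0.3, -3.9, -2.2]))
-0.02 (array([-0.038,  0.001, -0.001]), array([-0.3, -8.4, -3. ]))
-0.04 (array([-0.058,  0.001, -0.001]), array([ -0.3, -13. ,  -3.7]))
```

```bash
python3 -m inch '[[[-0.006,0,0],[-0.5,-1.5,-0.1],0],[[-0.012,0,0],[-1,-3,-0.2],0],[[-0.018,0,0],[-1,-4,-0.2],0],[[-0.018,0,0],[-1,-4,-0.2],0]]'
python3 -m inch '[[[-0.006,0,0],[0,-1.5,0],0],[[-0.012,0,0],[0,-3,0],0],[[-0.012,0,0],[0,-3,0],0]]'
```

```text
t: 11.4
tcp_pos: [513.8, -85.7, 248.5]
eef_rot: [0.067, 0.668, 0.738, 0.075]
contact_force: [0.0, -2.1, 4.2]
grip_width: 12.9
grasp_force: 30.0
t: 11.78
tcp_pos: [511.4, -86.0, 248.5]
eef_rot: [0.071, 0.667, 0.737, 0.079]
contact_force: [-0.7, -1.1, 8.0]
grip_width: 13.1
grasp_force: 30.0
```

```bash
python3 -m inch '[[[-0.006,0,0],[0,-1.5,-0.6],0],[[-0.012,0,0],[0,-3,-1.2],0],[[-0.012,0,0],[0,-3,-1.2],0]]'
python3 -m inch '[[[-0.006,0,0],[0,-1.5,-0.3],0],[[-0.012,0,0],[0,-3,-0.6],0],[[-0.012,0,0],[0,-3,-0.6],0]]'
```

```text
t: 12.15
tcp_pos: [507.8, -86.4, 248.5]
eef_rot: [0.075, 0.667, 0.737, 0.083]
contact_force: [0.4, 0.4, 7.3]
grip_width: 13.1
grasp_force: 30.0
t: 12.52
tcp_pos: [504.8, -86.7, 248.4]
eef_rot: [0.079, 0.666, 0.736, 0.088]
contact_force: [1.7, 0.8, 6.3]
grip_width: 13.4
grasp_force: 30.0
```

```bash
python3 - <<'E'
from h import *
from rig import manip
s=manip.observe();v=Rb.T@(s['tcp_pos']-np.r_[B,20]);print(v,Rb.T@s['contact_force'],s['moment'])
q,d=manip.camera('top');c=manip.get_calibration('top');a=cv2.resize(q[190:350,270:470,::-1],None,fx=4,fy=3.75,interpolation=cv2.INTER_CUBIC);cv2.imwrite('pics/t5.png',a)
h=cv2.cvtColor(q,cv2.COLOR_RGB2HSV);m=cv2.inRange(h,(20,120,120),(35,255,255))
k,l,st,ce=cv2.connectedComponentsWithStats(m);print([(x[4],y.round(1)) for x,y in zip(st[1:],ce[1:]) if 20<x[4]<300])
for t in(.04,.02,0,-.02,-.04):
    P=shieldpts(B,yaw,t,2.5);print(t,'tab',proj(c,P['tab']).round(1),'foot',proj(c,P['foot']).round(1),P['foot'].round(1))
E
```

```text
[-8.20915219e+00  1.58729477e-01  2.28444868e+02] [1.77571712 0.64691476 6.32595716] [ 0.01718749 -0.18250966 -0.01188573]
[]
0.04 tab [447.3 293.6] foot [433.2 307.2] [ 442.1 -218.7   21.2]
0.02 tab [447.1 293.9] foot [433.  307.2] [ 442.1 -218.7   19.5]
0 tab [447.  294.2] foot [432.8 307.2] [ 442.1 -218.7   17.8]
-0.02 tab [446.9 294.5] foot [432.6 307.2] [ 442.2 -218.7   16.2]
-0.04 tab [446.8 294.8] foot [432.4 307.1] [ 442.3 -218.7   14.5]
```

View pics/t5.png

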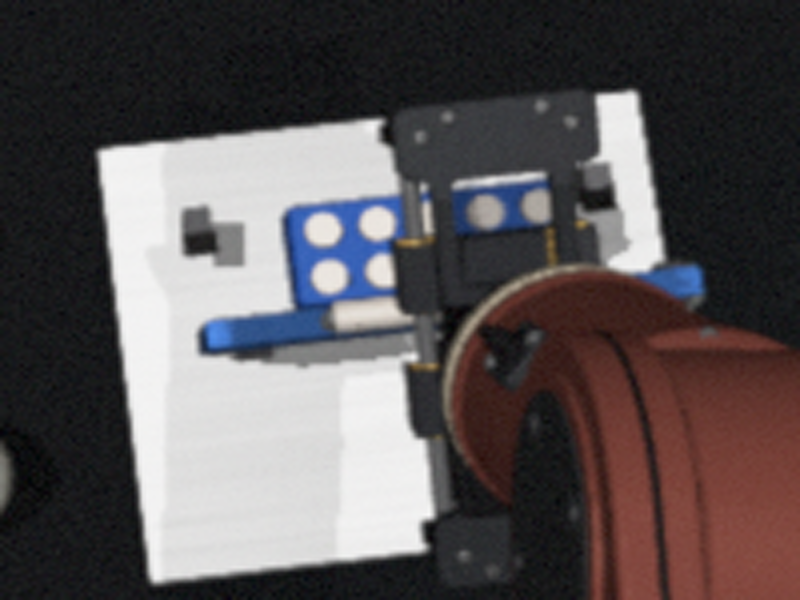

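The shield is near upright with the force just starting to rise. The bystanders look untouched. I'll continue in small steps.

```bash
python3 -m inch '[[[0,0,0],[0,-1,-0.4],0],[[0,0,0],[0,-2,-0.8],0],[[0,0,0],[0,-2,-0.8],0]]'
python3 -m inch '[[[0,0,0],[0,-1,-0.3],0],[[0,0,0],[0,-2,-0.5],0],[[0,0,0],[0,-2,-0.5],0]]'
```

```text
t: 12.95
tcp_pos: [502.5, -86.9, 248.4]
eef_rot: [0.079, 0.666, 0.736, 0.088]
contact_force: [3.0, 2.4, 4.9]
grip_width: 13.1
grasp_force: 30.0
t: 13.32
tcp_pos: [501.1, -87.0, 248.4]
eef_rot: [0.08, 0.666, 0.736, 0.088]
contact_force: [9.5, 1.0, 0.5]
grip_width: 13.1
grasp_force: 30.0
```

```bash
python3 -m inch '[[[0,0,0],[0,-1,-0.2],0],[[0,0,0],[0,-1.2,-0.2],0],[[0,0,0],[0,-1.2,-0.2],0],[[0,0,0],[0,-1.2,-0.2],0],[[0,0,0],[0,-1.2,-0.2],0],[[0,0,0],[0,-1.2,-0.2],0],[[0,0,0],[0,-1.2,-0.2],0],[[0,0,0],[0,-1.2,-0.2],0]]'
python3 - <<'E'
from h import *
from rig import manip
q,d=manip.camera('scene');cv2.imwrite('pics/s6.png',cv2.resize(q[150:330,130:400,::-1],None,fx=2.9,fy=3))
E
```

```text
t: 14.32
tcp_pos: [500.3, -87.1, 248.4]
eef_rot: [0.08, 0.666, 0.736, 0.088]
contact_force: [12.0, 2.3, -2.4]
grip_width: 13.0
grasp_force: 30.0
```

View pics/s6.png

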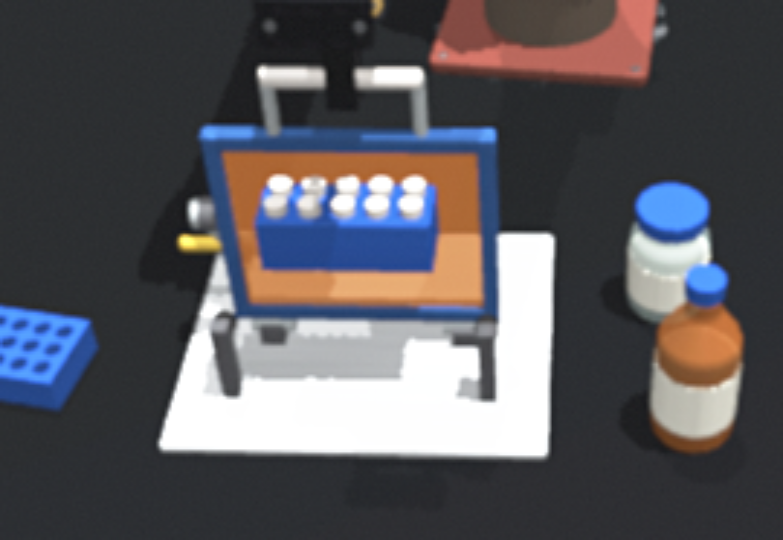

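The shield is upright with the gripper on the bar, and the kickstand tab is low at (198,242). The bottle, jar and rack are in place. The 12 N reaction at the handle is steady, so I'm handing in.

```bash
python3 -c "
from rig import manip
print(manip.sign_off())"
```

```text
the job is handed in; nothing more can be done
None
```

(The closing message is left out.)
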